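# Set out the clay bells by height

### The arm

A 6-joint arm with a two-finger parallel gripper is mounted at the origin on the work surface. World frame = base frame: x ahead of the robot, y to its left, z up, the work surface at z = 0. Lengths are in m, angles in degrees, forces in N, time in s.
With the tool pointing down it reaches from about 0.4 to 0.825 m from the base axis. Payload 7 kg.
Tool frame: the origin (TCP) lies midway between the tips of the shut fingers; the grasp point (between the pads) lies ctrl.tcp_to_grasp behind it (ctrl.tcp_to_grasp is the distance from the TCP to the grasp point, in m); z points along the fingers, y is the line along which they close (so a half turn about z gives the same grasp; the last joint's range is limited). The gripper opens to 88 mm and grips with 3 to 60 N. Pads are 19 mm wide; open, the fingers measure 130 mm over their backs; the gripper's body (78 mm by 193 mm) begins 47 mm behind the grasp point.
Start: joints at [93.111, 20.546, 0.682, 0, -70.136, -16.507], TCP at [0.156, 0.657, 0.227] pointing down, gripper open.
Joint ranges: [-176.03, 176.03], [-82.01, 121.73], [-58.28, 71.71], [-173.87, 95.51], [-174.79, -0.11], [-173.66, 173.66]. Speed limits (degrees/s): [136.94, 136.94, 172.46, 180, 180, 180].

### API

Orientations are given as [roll, pitch, yaw] about the fixed x, y, z axes, in that order (R = Rz(yaw) Ry(pitch) Rx(roll)).
In Python, from plant import ctrl, imaging, close_job gives the robot as it stands.
- The arm moves only by the shell command python3 -m crank 'ROWS'. ROWS is JSON, a list of rows, each a list of 3 entries, a list of its own where there are three numbers: the shift along the world's x, y, z in m, then the turn, a rotation vector about the world's x, y, z in degrees, then the opening, from -1 (shut) to 1 (fully open), so that 0 is half open. A call has 1 to 12 rows; each row shifts and turns the commanded pose from where the row before left it; what a row does not reach is not made up. A row lasts 1/10 s, in which the tool goes at most 50 mm and 8.59 degrees, less where a joint would pass 70% of its speed; a pose out of reach is approached as far as the arm can. A call is refused whole if a number of a shift passes 0.05 or a number of a turn 8.59, either way. A call with a gripper value outside its range is refused whole. The fingers move at their own pace and stop on an object; the grip force is fixed at half the most. Time passes only in rows, so rows that do not move let the fingers close. It gives the time, the measured TCP pose, the force, the opening and the grip force at its end, in the units of the state.
- ctrl.get_obs(): the state, without advancing time (a new reading comes with each control period).
- imaging.snapshot(name): name is "scene" or "top"; returns (picture, depth): 480x640x3 uint8, blue, green, red; 480x640 float32, m along the optical axis (not along the pixel's ray), 0 where there is no reading.
- imaging.camera_model(name): a dict with "mtx" (3x3 intrinsics, pixels), "R" (3x3) and "t" (3): a world point X has camera coordinates R X + t. Camera axes: x right, y down, z forward; pixel columns grow to the right and rows downward; lengths in m; the calibration is good to about 2 mm. A picture is of the moment at which its call begins. camera_model takes no time and is no camera call.
- close_job(): hands the job in; it is judged then, once.
The state is a dict: "clock": time; "joint_pos": joint angles; "qvel": joint speeds; "tau": joint torques, N m; "tool_pos": TCP position; "orientation": TCP orientation; "force": force on the tool from outside, world axes, zero at the start; "moment": the same for the moment, N m; "opening": finger opening in m; "gripper_force": force on a finger pad.
Only numpy, scipy, OpenCV 4.12 (cv2) and the standard library are available. Lean on these libraries where they do the work, as an engineer would, in place of code of your own. Each camera call takes 0.05 s, during which the arm holds its last target. There are 200 camera calls.

### The job

Line up the four plain clay bells on the display plank in order of height, one standing upright in the middle of each cork round, with the tallest next to the skull and stepping down to the shortest next to the blue cat. They chip easily, so set each one down rather than dropping it, knock no bell or figure over, and leave the skull and the cat where they are.

Things in the scene. Friction and masses are not known exactly. Their poses are not given: they have to be found in the camera images.
- bell_110: the tallest of four loose bells of plain unglazed clay, alike but for size, standing on its mouth: 110 mm tall overall, mouth 62 mm across, body up to 76 mm, above that a straight round upright handle 20 mm across from 76 to 110 mm. Origin: centre of the mouth, on the underside; z up through the handle; round about z, 50 to 250 g
- bell_94: the second tallest of four loose bells of plain unglazed clay, alike but for size, standing on its mouth: 94 mm tall overall, mouth 56 mm across, body up to 63 mm, above that a straight round upright handle 18 mm across from 63 to 94 mm. Origin: centre of the mouth, on the underside; z up through the handle; round about z, 50 to 250 g
- bell_78: the third tallest of four loose bells of plain unglazed clay, alike but for size, standing on its mouth: 78 mm tall overall, mouth 50 mm across, body up to 49 mm, above that a straight round upright handle 18 mm across from 49 to 78 mm. Origin: centre of the mouth, on the underside; z up through the handle; round about z, 50 to 250 g
- bell_62: the shortest of four loose bells of plain unglazed clay, alike but for size, standing on its mouth: 62 mm tall overall, mouth 44 mm across, body up to 35 mm, above that a straight round upright handle 16 mm across from 35 to 62 mm. Origin: centre of the mouth, on the underside; z up through the handle; round about z, 50 to 250 g
- cork_a: one of four alike cork rounds, 70 mm across and 4 mm thick, fixed in a single row along the dark wooden display plank (530 x 90 mm, its top 20 mm above the table, fixed, lying roughly crosswise in front of the robot), about 88 mm apart between the skull and the cat. The letters say nothing about the place in the row. Origin: centre of the round's underside; its top is 4 mm above that
- cork_b: one of four alike cork rounds, 70 mm across and 4 mm thick, fixed in a single row along the dark wooden display plank (530 x 90 mm, its top 20 mm above the table, fixed, lying roughly crosswise in front of the robot), about 88 mm apart between the skull and the cat. The letters say nothing about the place in the row. Origin: centre of the round's underside; its top is 4 mm above that
- cork_c: one of four alike cork rounds, 70 mm across and 4 mm thick, fixed in a single row along the dark wooden display plank (530 x 90 mm, its top 20 mm above the table, fixed, lying roughly crosswise in front of the robot), about 88 mm apart between the skull and the cat. The letters say nothing about the place in the row. Origin: centre of the round's underside; its top is 4 mm above that
- cork_d: one of four alike cork rounds, 70 mm across and 4 mm thick, fixed in a single row along the dark wooden display plank (530 x 90 mm, its top 20 mm above the table, fixed, lying roughly crosswise in front of the robot), about 88 mm apart between the skull and the cat. The letters say nothing about the place in the row. Origin: centre of the round's underside; its top is 4 mm above that
- skull: half-painted clay skull figure, white above and bare clay below, 62 mm wide and 77 mm tall, loose on one end of the plank (either end), about 90 mm from the nearest cork's centre. Origin: centre of its underside, z up. 
- cat: blue clay cat, sitting, 60 mm long and about 82 mm tall, loose on the other end of the plank, about 90 mm from the nearest cork's centre. Origin: centre of its underside, z up. Also about, among the bells: two clay spinning tops standing point up (46 mm across, 55 mm tall) and a small paint tin (49 mm across, 48 mm tall), at least 70 mm from any bell's axis

How it is judged (in metres and radians):
At the end, for the whole second after the job is handed in: Each bell stands upright (within 0.08 rad) and at rest on its own cork round, its axis within 14 mm of the round's centre; counted from the skull, the rounds carry the tallest, second, third and shortest bell; the skull and the cat are upright and within 15 mm of where they were (((horizontal distance between bell_110 and cork_a below 0.014 m and horizontal distance between cork_a and skull between 0 and 0.134 m) or (horizontal distance between bell_110 and cork_b below 0.014 m and horizontal distance between cork_b and skull between 0 and 0.134 m) or (horizontal distance between bell_110 and cork_c below 0.014 m and horizontal distance between cork_c and skull between 0 and 0.134 m) or (horizontal distance between bell_110 and cork_d below 0.014 m and horizontal distance between cork_d and skull between 0 and 0.134 m)) and angle between each of bell_110, bell_94, bell_78, bell_62's own z axis and vertical below 0.08 rad and height (world z) of bell_110 between 0.02 and 0.029 m and linear speed of each of bell_110, bell_94, bell_78, bell_62 below 0.02 m/s and angular speed of each of bell_110, bell_94, bell_78, bell_62 below 0.2 rad/s and ((horizontal distance between bell_94 and cork_a below 0.014 m and horizontal distance between cork_a and skull between 0.134 and 0.222 m) or (horizontal distance between bell_94 and cork_b below 0.014 m and horizontal distance between cork_b and skull between 0.134 and 0.222 m) or (horizontal distance between bell_94 and cork_c below 0.014 m and horizontal distance between cork_c and skull between 0.134 and 0.222 m) or (horizontal distance between bell_94 and cork_d below 0.014 m and horizontal distance between cork_d and skull between 0.134 and 0.222 m)) and height (world z) of bell_94 between 0.02 and 0.029 m and ((horizontal distance between bell_78 and cork_a below 0.014 m and horizontal distance between cork_a and skull between 0.222 and 0.31 m) or (horizontal distance between bell_78 and cork_b below 0.014 m and horizontal distance between cork_b and skull between 0.222 and 0.31 m) or (horizontal distance between bell_78 and cork_c below 0.014 m and horizontal distance between cork_c and skull between 0.222 and 0.31 m) or (horizontal distance between bell_78 and cork_d below 0.014 m and horizontal distance between cork_d and skull between 0.222 and 0.31 m)) and height (world z) of bell_78 between 0.02 and 0.029 m and ((horizontal distance between bell_62 and cork_a below 0.014 m and horizontal distance between cork_a and skull between 0.31 and 0.46 m) or (horizontal distance between bell_62 and cork_b below 0.014 m and horizontal distance between cork_b and skull between 0.31 and 0.46 m) or (horizontal distance between bell_62 and cork_c below 0.014 m and horizontal distance between cork_c and skull between 0.31 and 0.46 m) or (horizontal distance between bell_62 and cork_d below 0.014 m and horizontal distance between cork_d and skull between 0.31 and 0.46 m)) and height (world z) of bell_62 between 0.02 and 0.029 m and distance of each of skull, cat from where it was at the start of the episode below 0.015 m and angle between each of skull, cat's own z axis and vertical below 0.15 rad); the robot touches nothing.
It fails at once if a bell is dropped or flung (it moves faster than 0.6 m/s, a fall of about 2 cm, with no finger on it) ((contact force between the fingers and bell_110 below 0.05 N and linear speed of bell_110 above 0.6 m/s) or (contact force between the fingers and bell_94 below 0.05 N and linear speed of bell_94 above 0.6 m/s) or (contact force between the fingers and bell_78 below 0.05 N and linear speed of bell_78 above 0.6 m/s) or (contact force between the fingers and bell_62 below 0.05 N and linear speed of bell_62 above 0.6 m/s)).
It fails at once if a bell, the skull or the cat is knocked over (angle between any of bell_110, bell_94, bell_78, bell_62, skull, cat's own z axis and vertical above 0.8 rad).
It also fails if it takes over 102 s, if anything falls off the work surface, if the arm or the gripper's body presses on something with over 40 N, if the wrist force passes 120 N, or if a joint passes its speed limit or range.

## Working session

There is one attempt and no reset: what is moved stays moved. The work goes in short steps, Python scripts to look and compute and a shell command to move; the robot and the scene stay as the last step left them, time stands still between calls to the robot, and variables do not carry over. Pictures are saved under pics/ and viewed, at most 14 in all, crops included, and the job is handed in when it is done.

```bash
mkdir -p pics; python3 - <<'E'
from plant import ctrl, imaging
import cv2,numpy as np
print(ctrl.get_obs(), ctrl.tcp_to_grasp)
for n in("scene","top"):
    im,d=imaging.snapshot(n); cv2.imwrite(f"pics/{n}0.png",im); np.save(f"{n}0.npy",d)
    m=imaging.camera_model(n); print(n,{k:np.round(v,3).tolist() for k,v in m.items()})
E
```

```text
{'clock': 0.0, 'joint_pos': array([ 9.31115380e+01,  2.05933711e+01,  6.33057716e-01, -1.88781003e-02,
       -7.01339962e+01, -1.65065618e+01]), 'qvel': array([ 0.0429779 , -0.05123526,  0.00095293, -0.0151942 , -0.01904907,
       -0.02044214]), 'tau': array([ 1.48743202e-03, -5.82717061e+01,  2.93052274e+01,  6.99721947e+00,
        6.83462567e-03, -1.49993011e-04]), 'tool_pos': array([0.1562969 , 0.6561613 , 0.22559929]), 'orientation': array([ 1.79904535e+02, -9.78317915e-03, -1.34014454e+01]), 'force': array([-0.97458297, -0.19458308, -0.17048491]), 'moment': array([0.03922739, 0.0050456 , 0.00477801]), 'gripper_force': 0.0, 'opening': 0.08764862938943678} 0.0188
scene {'mtx': [[515.454, 0.0, 317.219], [0.0, 515.454, 237.939], [0.0, 0.0, 1.0]], 'R': [[-0.093, 0.996, -0.017], [0.739, 0.057, -0.671], [-0.667, -0.075, -0.741]], 't': [0.065, -0.356, 1.525]}
top {'mtx': [[549.279, 0.0, 326.69], [0.0, 549.279, 235.385], [0.0, 0.0, 1.0]], 'R': [[-0.027, -1.0, 0.012], [-0.996, 0.026, -0.084], [0.084, -0.014, -0.996]], 't': [0.012, 0.54, 0.917]}
```

View pics/top0.png

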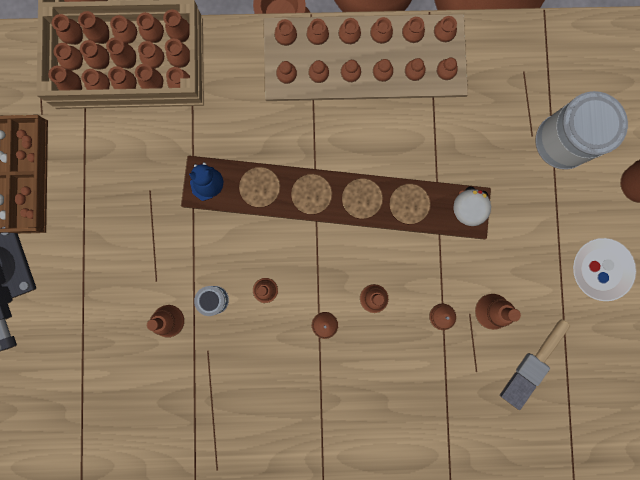

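View pics/scene0.png

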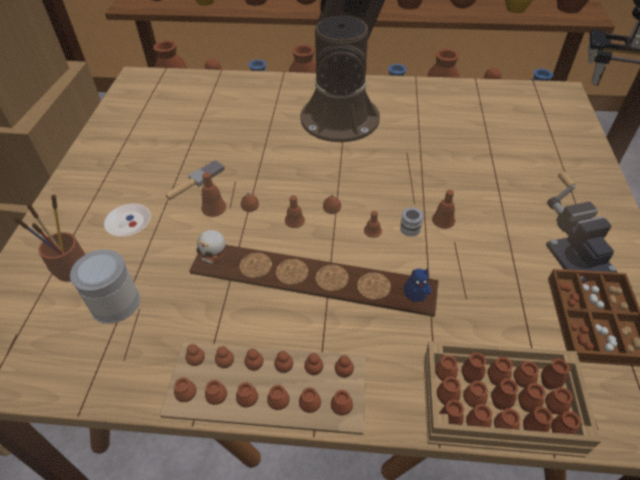

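The top view shows the cat at (206,181), corks at about (259,187), (311,194), (362,199) and (410,204), and the skull at (472,206). The bells are 110 at (497,311), 94 at (165,321), 78 at (374,297) and 62 at (265,290). The tops are at (325,325) and (443,316), and the tin is at (211,300). The scene view agrees with this.

```bash
cat > h.py <<'E'
from plant import ctrl, imaging
import cv2,numpy as np
def cloud(n,d):
    m=imaging.camera_model(n); K,R,t=(np.array(m[k]) for k in("mtx","R","t"))
    v,u=np.mgrid[:480,:640]
    P=np.stack([(u-K[0,2])/K[0,0]*d,(v-K[1,2])/K[1,1]*d,d],-1)
    return (P-t.reshape(3))@R   # R^T (P-t)
B={'110':(497,311,.110,.076),'94':(165,321,.094,.063),'78':(374,297,.078,.049),'62':(265,290,.062,.035)}
E
python3 - <<'E'
from h import *
C={n:cloud(n,np.load(n+"0.npy")) for n in("top","scene")}
D={n:np.load(n+"0.npy")>0 for n in C}
X=C["top"]
c0={}
for k,(u,v,H,hb) in B.items():
    w=X[v-28:v+28,u-28:u+28].reshape(-1,3); print(k,'maxz',np.round(np.sort(w[:,2])[-5:],3))
    s=w[(w[:,2]>H-.006)]; c=np.median(s,0); 
    for n in C:
        Y=C[n].reshape(-1,3); r=np.hypot(*(Y[:,:2]-c[:2]).T)
        s=Y[(r<.02)&(Y[:,2]>H-.005)]; b=Y[(r<.025)&(Y[:,2]>hb+.004)&(Y[:,2]<H-.005)]
        print(' ',n,len(s),np.round((s.min(0)+s.max(0))/2,4),np.round(s.max(0)-s.min(0),4),'side',len(b),np.round((b.min(0)+b.max(0))/2,4))
for n in C:
    im=cv2.imread(f"pics/{n}0.png"); hsv=cv2.cvtColor(im,cv2.COLOR_BGR2HSV)
    L=[(259,187),(311,194),(362,199),(410,204)] if n=="top" else [(256,265),(292,271),(332,277),(374,285)]
    Y=C[n]
    for u,v in L:
        col=np.median(im[v-5:v+6,u-5:u+6].reshape(-1,3),0)
        g=im.max(2)>95 
        z=(np.abs(Y[:,:,2]-.024)<.012)&g
        nl,lab,st,ce=cv2.connectedComponentsWithStats(z.astype(np.uint8))
        i=lab[v,u]; m=imaging.camera_model(n); K,R,t=(np.array(m[k]) for k in("mtx","R","t"));t=t.reshape(3)
        ray=R.T@np.linalg.inv(K)@np.array([*ce[i],1]); o=-R.T@t; p=o+ray*(.024-o[2])/ray[2]
        print(n,(u,v),col,st[i],np.round(p,4),'depth z',np.round(np.median(Y[lab==i],0),4))
for nm,u,v in(('cat',206,181),('skull',472,206),('tin',211,300),('top',325,325),('top',443,316)):
    w=X[v-16:v+17,u-16:u+17].reshape(-1,3); s=w[w[:,2]>.035]; print(nm,np.round((s.min(0)+s.max(0))/2,3),np.round(s.max(0),3))
E
```

```text
110 maxz [0.959 0.959 0.959 0.959 0.959]
  top 137 [ 0.4024 -0.2858  0.1094] [0.0186 0.0193 0.0082] side 68 [ 0.4032 -0.2808  0.0926]
  scene 50 [ 0.4029 -0.2852  0.1111] [0.0208 0.0198 0.0122] side 72 [ 0.4074 -0.2839  0.0927]
94 maxz [0.959 0.959 0.959 0.959 0.959]
  top 111 [0.4021 0.273  0.0938] [0.0172 0.0165 0.0089] side 51 [0.4019 0.2687 0.078 ]
  scene 47 [0.4037 0.2744 0.0939] [0.0198 0.0162 0.0087] side 56 [0.4076 0.2748 0.0781]
78 maxz [0.959 0.959 0.959 0.959 0.959]
  top 103 [ 0.4306 -0.0808  0.0782] [0.0176 0.0164 0.0082] side 15 [ 0.4301 -0.0753  0.062 ]
  scene 42 [ 0.431  -0.0797  0.0782] [0.0198 0.0147 0.0102] side 51 [ 0.4363 -0.0793  0.063 ]
62 maxz [0.959 0.959 0.959 0.959 0.959]
  top 78 [0.4497 0.1063 0.0622] [0.0147 0.0145 0.0092] side 9 [0.4503 0.1013 0.0459]
  scene 39 [0.4502 0.1071 0.062 ] [0.0157 0.0137 0.0092] side 38 [0.455  0.108  0.0476]
top (259, 187) [ 73.  98. 123.] [ 239  167   41   40 1260] [0.6268 0.1117 0.024 ] depth z [0.6268 0.1116 0.0247]
top (311, 194) [ 73.  99. 124.] [ 291  174   41   40 1262] [0.6125 0.0226 0.024 ] depth z [0.6124 0.0226
[... 258 characters left out ...]
 265) [ 77. 105. 135.] [ 225  244  185   56 3272] [ 0.6054 -0.014   0.024 ] depth z [ 0.6066 -0.0064  0.0247]
scene (292, 271) [ 77. 106. 135.] [ 225  244  185   56 3272] [ 0.6054 -0.014   0.024 ] depth z [ 0.6066 -0.0064  0.0247]
scene (332, 277) [ 77. 105. 134.] [ 225  244  185   56 3272] [ 0.6054 -0.014   0.024 ] depth z [ 0.6066 -0.0064  0.0247]
scene (374, 285) [ 77. 104. 134.] [ 225  244  185   56 3272] [ 0.6054 -0.014   0.024 ] depth z [ 0.6066 -0.0064  0.0247]
cat [0.561 0.118 0.497] [0.66  0.225 0.959]
skull [ 0.535 -0.128  0.505] [0.608 0.011 0.959]
tin [0.437 0.114 0.497] [0.461 0.218 0.959]
top [0.417 0.006 0.497] [0.461 0.021 0.959]
top [ 0.422 -0.099  0.497] [0.461 0.011 0.959]
```

```bash
python3 -m crank '[[[0.0247,-0.0382,0],[0,0,-8.46],1],[[0.0247,-0.0382,0],[0,0,-8.46],1],[[0.0247,-0.0382,0],[0,0,-8.46],1],[[0.0247,-0.0382,0],[0,0,-8.46],1],[[0.0247,-0.0382,0],[0,0,-8.46],1],[[0.0247,-0.0382,0],[0,0,-8.46],1],[[0.0247,-0.0382,0],[0,0,-8.46],1],[[0.0247,-0.0382,0],[0,0,-8.46],1],[[0.0247,-0.0382,0],[0,0,-8.46],1],[[0.0247,-0.0382,0],[0,0,-8.46],1],[[0,0,0],[0,0,0],1],[[0,0,0],[0,0,0],1]]'
```

```text
clock: 1.3
tool_pos: [0.4038, 0.2735, 0.2265]
orientation: [180.0, -0.0, -98.1]
force: [0.6, -0.4, 0.3]
opening: 0.0876
gripper_force: 0.0
```

```bash
python3 -m crank '[[[0,0,-0.03],[0,0,0],1],[[0,0,-0.03],[0,0,0],1],[[0,0,-0.03],[0,0,0],1],[[0,0,-0.03],[0,0,0],1],[[0,0,-0.02],[0,0,0],1],[[0,0,-0.0195],[0,0,0],1],[[0,0,0],[0,0,0],1],[[0,0,0],[0,0,0],0],[[0,0,0],[0,0,0],-0.3],[[0,0,0],[0,0,0],-0.6],[[0,0,0],[0,0,0],-1],[[0,0,0],[0,0,0],-1]]'; python3 -m crank '[[[0,0,0],[0,0,0],-1],[[0,0,0],[0,0,0],-1],[[0,0,0],[0,0,0],-1]]'; python3 - <<'E'
from h import *
im,d=imaging.snapshot("scene"); cv2.imwrite("pics/s1.png",im[100:350,150:550])
E
```

```text
clock: 2.5
tool_pos: [0.4035, 0.2748, 0.0676]
orientation: [-180.0, 0.1, -98.0]
force: [-0.7, 0.6, 0.1]
opening: 0.0535
gripper_force: 0.0
clock: 2.8
tool_pos: [0.4035, 0.2746, 0.0671]
orientation: [-180.0, 0.0, -98.0]
force: [0.0, 0.4, 0.4]
opening: 0.0295
gripper_force: 0.0
```

View pics/s1.png

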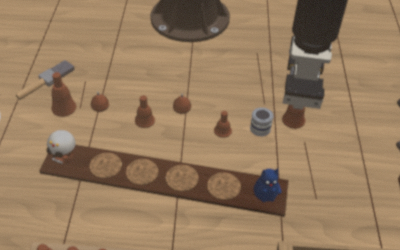

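The gripper is over bell_94 at crop (295,105) and nothing is disturbed. The fingers are still closing.

```bash
python3 -m crank '[[[0,0,0],[0,0,0],-1],[[0,0,0],[0,0,0],-1],[[0,0,0],[0,0,0],-1],[[0,0,0],[0,0,0],-1]]'
```

```text
clock: 3.25
tool_pos: [0.4033, 0.2745, 0.0669]
orientation: [180.0, -0.0, -98.0]
force: [0.2, -0.5, -1.3]
opening: 0.0171
gripper_force: 30.0
```

```bash
python3 -m crank '[[[0,0,0.01],[0,0,0],-1],[[0,0,0.02],[0,0,0],-1],[[0,0,0.03],[0,0,0],-1],[[0,0,0.03],[0,0,0],-1],[[0,0,0.02],[0,0,0],-1],[[0,0,0.01],[0,0,0],-1],[[0.01,-0.017,0],[0,0,0],-1],[[0.018,-0.03,0],[0,0,0],-1],[[0.018,-0.03,0],[0,0,0],-1],[[0.018,-0.03,0],[0,0,0],-1],[[0.018,-0.03,0],[0,0,0],-1],[[0.018,-0.03,0],[0,0,0],-1]]'; python3 -m crank '[[[0.018,-0.03,0],[0,0,0],-1],[[0.018,-0.03,0],[0,0,0],-1],[[0.018,-0.03,0],[0,0,0],-1],[[0.018,-0.03,0],[0,0,0],-1],[[0.018,-0.03,0],[0,0,0],-1],[[0.009,-0.022,0],[0,0,0],-1],[[0,0,0],[0,0,0],-1],[[0,0,0],[0,0,0],-1]]'; python3 - <<'E'
from h import *
im,d=imaging.snapshot("scene"); cv2.imwrite("pics/s2.png",im[100:350,150:550])
E
```

```text
clock: 4.45
tool_pos: [0.5036, 0.1062, 0.1868]
orientation: [180.0, -0.0, -98.0]
force: [0.8, 0.7, -0.8]
opening: 0.0174
gripper_force: 30.0
clock: 5.25
tool_pos: [0.6019, -0.0649, 0.1862]
orientation: [179.9, -0.0, -98.1]
force: [-0.8, 1.3, -0.9]
opening: 0.0172
gripper_force: 30.0
```

View pics/s2.png

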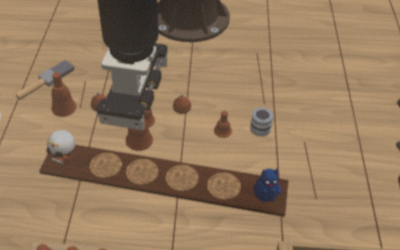

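The bell is held upright, at crop (140,130), and is over the row.

```bash
python3 -m crank '[[[0.0005,0,-0.015],[0,0,0],-1],[[0,0,-0.025],[0,0,0],-1],[[0,0,-0.025],[0,0,0],-1],[[0,0,-0.015],[0,0,0],-1],[[0,0,-0.008],[0,0,0],-1],[[0,0,-0.004],[0,0,0],-1],[[0,0,-0.001],[0,0,0],-1],[[0,0,-0.001],[0,0,0],-1],[[0,0,0],[0,0,0],-1]]'
```

```text
clock: 6.2
tool_pos: [0.6033, -0.0642, 0.0938]
orientation: [-179.9, 0.0, -98.0]
force: [0.1, -0.5, -1.3]
opening: 0.0165
gripper_force: 30.0
```

```bash
python3 -m crank '[[[0,0,-0.001],[0,0,0],-1],[[0,0,0],[0,0,0],-1],[[0,0,0],[0,0,0],-1]]'
```

```text
clock: 6.5
tool_pos: [0.603, -0.0644, 0.0922]
orientation: [-180.0, 0.0, -98.0]
force: [-0.2, -0.2, -1.8]
opening: 0.0171
gripper_force: 30.0
```

```bash
python3 -m crank '[[[0,0,-0.001],[0,0,0],-1],[[0,0,0],[0,0,0],-1],[[0,0,0],[0,0,0],-1]]';python3 -m crank '[[[0,0,-0.0005],[0,0,0],-1],[[0,0,0],[0,0,0],-1],[[0,0,0],[0,0,0],-1]]'
```

```text
clock: 6.8
tool_pos: [0.6029, -0.0644, 0.091]
orientation: [180.0, -0.0, -98.0]
force: [0.3, 0.3, -1.6]
opening: 0.0172
gripper_force: 30.0
clock: 7.1
tool_pos: [0.6029, -0.0644, 0.0909]
orientation: [-180.0, -0.0, -98.0]
force: [-2.3, 0.6, 3.6]
opening: 0.0175
gripper_force: 30.0
```

```bash
python3 -m crank '[[[0,0,0],[0,0,0],-0.5],[[0,0,0],[0,0,0],-0.3],[[0,0,0],[0,0,0],0],[[0,0,0],[0,0,0],0],[[0,0,0],[0,0,0],0],[[0,0,0.01],[0,0,0],0],[[0,0,0.02],[0,0,0],0],[[0,0,0.03],[0,0,0],0],[[0,0,0.03],[0,0,0],0],[[0,0,0],[0,0,0],0]]'; python3 -m crank '[[[-0.02,-0.002,0],[0,0,0],1],[[-0.038,-0.0035,0],[0,0,0],1],[[-0.038,-0.0035,0],[0,0,0],1],[[-0.038,-0.0035,0],[0,0,0],1],[[-0.038,-0.0035,0],[0,0,0],1],[[0,0,0],[0,0,0],1],[[0,0,0],[0,0,0],1]]'; python3 - <<'E'
from h import *
im,d=imaging.snapshot("top"); cv2.imwrite("pics/t3.png",im[120:400,120:540])
E
```

```text
clock: 8.1
tool_pos: [0.6056, -0.0644, 0.1862]
orientation: [-179.5, 0.1, -97.9]
force: [0.3, 0.0, 0.1]
opening: 0.0437
gripper_force: 0.0
clock: 8.8
tool_pos: [0.4308, -0.0804, 0.1816]
orientation: [-179.9, 0.0, -98.0]
force: [0.5, 0.4, 0.7]
opening: 0.0869
gripper_force: 0.0
```

View pics/t3.png

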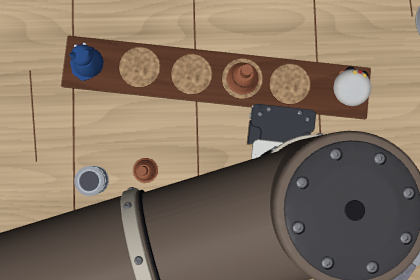

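Bell_94 stands on the cork second from the skull, at crop (243,77). The gripper is now over bell_78.

```bash
python3 -m crank '[[[0,0,-0.02],[0,0,0],1],[[0,0,-0.035],[0,0,0],1],[[0,0,-0.035],[0,0,0],1],[[0,0,-0.025],[0,0,0],1],[[0,0,-0.0135],[0,0,0],1],[[0,0,0],[0,0,0],0.3],[[0,0,0],[0,0,0],-0.3],[[0,0,0],[0,0,0],-1],[[0,0,0],[0,0,0],-1],[[0,0,0],[0,0,0],-1],[[0,0,0],[0,0,0],-1],[[0,0,0],[0,0,0],-1]]'; python3 -m crank '[[[0,0,0],[0,0,0],-1],[[0,0,0],[0,0,0],-1],[[0,0,0],[0,0,0],-1],[[0,0,0],[0,0,0],-1],[[0,0,0],[0,0,0],-1]]'
```

```text
clock: 10.05
tool_pos: [0.431, -0.0803, 0.0524]
orientation: [-180.0, 0.0, -98.0]
force: [0.8, 1.3, 0.1]
opening: 0.0372
gripper_force: 0.0
clock: 10.55
tool_pos: [0.4308, -0.0804, 0.0521]
orientation: [180.0, -0.0, -98.0]
force: [-0.2, 0.2, 1.3]
opening: 0.0167
gripper_force: 30.0
```

```bash
python3 -m crank '[[[0,0,0.01],[0,0,0],-1],[[0,0,0.02],[0,0,0],-1],[[0,0,0.03],[0,0,0],-1],[[0,0,0.03],[0,0,0],-1],[[0,0,0.02],[0,0,0],-1],[[0,0,0.01],[0,0,0],-1],[[0.015,0.008,0],[0,0,0],-1],[[0.03,0.017,0],[0,0,0],-1],[[0.03,0.017,0],[0,0,0],-1],[[0.03,0.017,0],[0,0,0],-1],[[0.03,0.017,0],[0,0,0],-1],[[0.03,0.017,0],[0,0,0],-1]]'; python3 -m crank '[[[0.017,0.01,0],[0,0,0],-1],[[0,0,0],[0,0,0],-1],[[0,0,0],[0,0,0],-1],[[0,0,-0.015],[0,0,0],-1],[[0,0,-0.03],[0,0,0],-1],[[0,0,-0.025],[0,0,0],-1],[[0,0,-0.015],[0,0,0],-1],[[0,0,-0.006],[0,0,0],-1],[[0,0,0],[0,0,0],-1],[[0,0,0],[0,0,0],-1],[[0,0,0],[0,0,0],-1]]'
```

```text
clock: 11.75
tool_pos: [0.597, 0.0137, 0.1704]
orientation: [179.9, -0.0, -98.0]
force: [0.3, -0.1, -0.3]
opening: 0.0171
gripper_force: 30.0
clock: 12.85
tool_pos: [0.6135, 0.0227, 0.0822]
orientation: [-179.9, 0.0, -98.0]
force: [-0.1, -0.6, 0.1]
opening: 0.0171
gripper_force: 30.0
```

```bash
python3 -m crank '[[[-0.0005,0,-0.003],[0,0,0],-1],[[0,0,-0.0015],[0,0,0],-1],[[0,0,-0.001],[0,0,0],-1],[[0,0,0],[0,0,0],-1],[[0,0,0],[0,0,0],-1]]'; python3 -m crank '[[[0,0,-0.001],[0,0,0],-1],[[0,0,0],[0,0,0],-1],[[0,0,0],[0,0,0],-1]]'
```

```text
clock: 13.35
tool_pos: [0.6125, 0.0226, 0.0761]
orientation: [-180.0, 0.0, -98.0]
force: [-2.3, 1.0, 5.3]
opening: 0.0174
gripper_force: 30.0
clock: 13.65
tool_pos: [0.6126, 0.0226, 0.0761]
orientation: [-179.9, -0.0, -98.0]
force: [-5.4, 0.6, 12.9]
opening: 0.0173
gripper_force: 30.0
```

```bash
python3 -m crank '[[[0,0,0.001],[0,0,0],-1],[[0,0,0],[0,0,0],-0.5],[[0,0,0],[0,0,0],-0.3],[[0,0,0],[0,0,0],0],[[0,0,0],[0,0,0],0],[[0,0,0],[0,0,0],0],[[0,0,0.01],[0,0,0],0],[[0,0,0.02],[0,0,0],0],[[0,0,0.035],[0,0,0],0],[[0,0,0.035],[0,0,0],0],[[0,0,0],[0,0,0],0]]'; python3 -m crank '[[[-0.02,0.011,0],[0,0,0],1],[[-0.036,0.018,0],[0,0,0],1],[[-0.036,0.018,0],[0,0,0],1],[[-0.036,0.018,0],[0,0,0],1],[[-0.035,0.019,0],[0,0,0],1],[[0,0,0],[0,0,0],1],[[0,0,0],[0,0,0],1],[[0,0,0],[0,0,0],1]]'
```

```text
clock: 14.75
tool_pos: [0.6155, 0.023, 0.182]
orientation: [-179.5, 0.2, -97.9]
force: [0.6, 0.7, -0.2]
opening: 0.0436
gripper_force: 0.0
clock: 15.55
tool_pos: [0.4501, 0.1067, 0.176]
orientation: [-180.0, 0.0, -98.0]
force: [-0.1, 0.4, -0.1]
opening: 0.0876
gripper_force: 0.0
```

Next, down to TCP z = 0.039 for bell_62.

```bash
python3 -m crank '[[[0,0,-0.02],[0,0,0],1],[[0,0,-0.035],[0,0,0],1],[[0,0,-0.035],[0,0,0],1],[[0,0,-0.03],[0,0,0],1],[[0,0,-0.0165],[0,0,0],1],[[0,0,0],[0,0,0],0.3],[[0,0,0],[0,0,0],-0.3],[[0,0,0],[0,0,0],-1],[[0,0,0],[0,0,0],-1],[[0,0,0],[0,0,0],-1],[[0,0,0],[0,0,0],-1],[[0,0,0],[0,0,0],-1]]'; python3 -m crank '[[[0,0,0],[0,0,0],-1],[[0,0,0],[0,0,0],-1],[[0,0,0],[0,0,0],-1],[[0,0,0],[0,0,0],-1],[[0,0,0],[0,0,0],-1]]'
```

```text
clock: 16.75
tool_pos: [0.4495, 0.1068, 0.0394]
orientation: [-180.0, 0.0, -98.0]
force: [-0.1, 0.6, 0.6]
opening: 0.0373
gripper_force: 0.0
clock: 17.25
tool_pos: [0.4494, 0.1066, 0.039]
orientation: [180.0, -0.0, -98.0]
force: [0.2, -0.2, 0.3]
opening: 0.0148
gripper_force: 30.0
```

```bash
python3 -m crank '[[[0,0,0.01],[0,0,0],-1],[[0,0,0.02],[0,0,0],-1],[[0,0,0.03],[0,0,0],-1],[[0,0,0.03],[0,0,0],-1],[[0,0,0.02],[0,0,0],-1],[[0,0,0.005],[0,0,0],-1],[[0.015,0.0005,0],[0,0,0],-1],[[0.03,0.0008,0],[0,0,0],-1],[[0.03,0.0008,0],[0,0,0],-1],[[0.03,0.0008,0],[0,0,0],-1],[[0.03,0.0008,0],[0,0,0],-1],[[0.03,0.0008,0],[0,0,0],-1]]'; python3 -m crank '[[[0.012,0.0005,0],[0,0,0],-1],[[0,0,0],[0,0,0],-1],[[0,0,0],[0,0,0],-1],[[0,0,-0.015],[0,0,0],-1],[[0,0,-0.03],[0,0,0],-1],[[0,0,-0.025],[0,0,0],-1],[[0,0,-0.01],[0,0,0],-1],[[0,0,-0.005],[0,0,0],-1],[[0,0,0],[0,0,0],-1],[[0,0,0],[0,0,0],-1],[[0,0,0],[0,0,0],-1]]'
```

```text
clock: 18.45
tool_pos: [0.6157, 0.1106, 0.152]
orientation: [179.9, -0.1, -98.0]
force: [0.4, 0.4, -1.3]
opening: 0.0151
gripper_force: 30.0
clock: 19.55
tool_pos: [0.6271, 0.1119, 0.0703]
orientation: [-179.9, 0.1, -98.0]
force: [-0.3, -0.1, -0.5]
opening: 0.0149
gripper_force: 30.0
```

```bash
python3 -m crank '[[[0,0,-0.003],[0,0,0],-1],[[0,0,-0.002],[0,0,0],-1],[[0,0,-0.001],[0,0,0],-1],[[0,0,0],[0,0,0],-1],[[0,0,0],[0,0,0],-1]]'; python3 -m crank '[[[0,0,-0.001],[0,0,0],-1],[[0,0,0],[0,0,0],-1],[[0,0,0],[0,0,0],-1]]'
```

```text
clock: 20.05
tool_pos: [0.6264, 0.1116, 0.0631]
orientation: [180.0, -0.0, -98.0]
force: [0.2, 0.7, -0.9]
opening: 0.0147
gripper_force: 30.0
clock: 20.35
tool_pos: [0.6266, 0.1116, 0.0629]
orientation: [-180.0, 0.0, -98.0]
force: [-1.2, -0.8, 6.1]
opening: 0.015
gripper_force: 30.0
```

```bash
python3 -m crank '[[[0,0,0],[0,0,0],-0.5],[[0,0,0],[0,0,0],-0.3],[[0,0,0],[0,0,0],0],[[0,0,0],[0,0,0],0],[[0,0,0],[0,0,0],0],[[0,0,0.01],[0,0,0],0],[[0,0,0.02],[0,0,0],0],[[0,0,0.035],[0,0,0],0],[[0,0,0.045],[0,0,0],0],[[0,0,0.04],[0,0,0],0],[[0,0,0],[0,0,0],0]]'; python3 -m crank '[[[-0.0187,-0.0331,0],[0,0,0],1],[[-0.0187,-0.0331,0],[0,0,0],1],[[-0.0187,-0.0331,0],[0,0,0],1],[[-0.0187,-0.0331,0],[0,0,0],1],[[-0.0187,-0.0331,0],[0,0,0],1],[[-0.0187,-0.0331,0],[0,0,0],1],[[-0.0187,-0.0331,0],[0,0,0],1],[[-0.0187,-0.0331,0],[0,0,0],1],[[-0.0187,-0.0331,0],[0,0,0],1],[[-0.0187,-0.0331,0],[0,0,0],1],[[-0.0187,-0.0331,0],[0,0,0],1],[[-0.0187,-0.0331,0],[0,0,0],1]]'; python3 -m crank '[[[0,0,0],[0,0,0],1],[[0,0,0],[0,0,0],1]]'
```

```text
clock: 21.45
tool_pos: [0.6296, 0.1123, 0.22]
orientation: [-179.4, 0.3, -97.9]
force: [0.7, -0.1, 0.5]
opening: 0.0436
gripper_force: 0.0
clock: 22.65
tool_pos: [0.4011, -0.2868, 0.2129]
orientation: [-179.9, -0.0, -98.0]
force: [1.3, -0.3, -0.2]
opening: 0.0876
gripper_force: 0.0
clock: 22.85
tool_pos: [0.4015, -0.2863, 0.2125]
orientation: [-180.0, -0.0, -98.1]
force: [-0.5, -0.2, 0.5]
opening: 0.0876
gripper_force: 0.0
```

Next, down to TCP z = 0.080 for bell_110.

```bash
python3 -m crank '[[[0.001,0.001,-0.02],[0,0,0],1],[[0,0,-0.035],[0,0,0],1],[[0,0,-0.035],[0,0,0],1],[[0,0,-0.025],[0,0,0],1],[[0,0,-0.0175],[0,0,0],1],[[0,0,0],[0,0,0],0.3],[[0,0,0],[0,0,0],-0.3],[[0,0,0],[0,0,0],-1],[[0,0,0],[0,0,0],-1],[[0,0,0],[0,0,0],-1],[[0,0,0],[0,0,0],-1],[[0,0,0],[0,0,0],-1]]'; python3 -m crank '[[[0,0,0],[0,0,0],-1],[[0,0,0],[0,0,0],-1],[[0,0,0],[0,0,0],-1],[[0,0,0],[0,0,0],-1],[[0,0,0],[0,0,0],-1]]'
```

```text
clock: 24.05
tool_pos: [0.4031, -0.2846, 0.0798]
orientation: [-180.0, -0.0, -98.0]
force: [0.3, 0.1, -1.2]
opening: 0.0371
gripper_force: 0.0
clock: 24.55
tool_pos: [0.4029, -0.2846, 0.0796]
orientation: [180.0, -0.0, -98.0]
force: [-0.5, -0.5, 2.0]
opening: 0.0191
gripper_force: 30.0
```

```bash
python3 -m crank '[[[0,0,0.01],[0,0,0],-1],[[0,0,0.025],[0,0,0],-1],[[0,0,0.035],[0,0,0],-1],[[0,0,0.035],[0,0,0],-1],[[0,0,0.02],[0,0,0],-1],[[0,0,0.005],[0,0,0],-1],[[0.014,0.011,0],[0,0,0],-1],[[0.03,0.022,0],[0,0,0],-1],[[0.03,0.022,0],[0,0,0],-1],[[0.03,0.022,0],[0,0,0],-1],[[0.03,0.022,0],[0,0,0],-1],[[0.03,0.022,0],[0,0,0],-1]]'; python3 -m crank '[[[0.024,0.018,0],[0,0,0],-1],[[0,0,0],[0,0,0],-1],[[0,0,0],[0,0,0],-1],[[0,0,-0.015],[0,0,0],-1],[[0,0,-0.03],[0,0,0],-1],[[0,0,-0.03],[0,0,0],-1],[[0,0,-0.015],[0,0,0],-1],[[0,0,-0.007],[0,0,0],-1],[[0,0,0],[0,0,0],-1],[[0,0,0],[0,0,0],-1],[[0,0,0],[0,0,0],-1]]'
```

```text
clock: 25.75
tool_pos: [0.5677, -0.1618, 0.2078]
orientation: [179.9, -0.0, -98.0]
force: [0.9, -0.6, -2.4]
opening: 0.0189
gripper_force: 30.0
clock: 26.85
tool_pos: [0.5917, -0.1457, 0.1138]
orientation: [-179.9, 0.0, -98.0]
force: [-1.0, -1.3, -1.9]
opening: 0.0189
gripper_force: 30.0
```

```bash
python3 -m crank '[[[0,0,-0.004],[0,0,0],-1],[[0,0,-0.003],[0,0,0],-1],[[0,0,-0.001],[0,0,0],-1],[[0,0,0],[0,0,0],-1],[[0,0,0],[0,0,0],-1]]'; python3 -m crank '[[[0,0,-0.001],[0,0,0],-1],[[0,0,0],[0,0,0],-1],[[0,0,0],[0,0,0],-1]]'
```

```text
clock: 27.35
tool_pos: [0.591, -0.1456, 0.1046]
orientation: [180.0, -0.0, -98.0]
force: [0.1, -0.1, -0.8]
opening: 0.0191
gripper_force: 30.0
clock: 27.65
tool_pos: [0.5911, -0.1456, 0.1036]
orientation: [-180.0, 0.0, -98.0]
force: [0.1, 0.5, -2.1]
opening: 0.0191
gripper_force: 30.0
```

```bash
python3 -m crank '[[[0,0,-0.0007],[0,0,0],-1],[[0,0,0],[0,0,0],-1],[[0,0,0],[0,0,0],-1]]'
```

```text
clock: 27.95
tool_pos: [0.5912, -0.1456, 0.1036]
orientation: [-180.0, -0.0, -98.0]
force: [-2.0, 1.4, 5.6]
opening: 0.019
gripper_force: 30.0
```

Touching down. I'll release, lift, and back off well clear of the top camera's view.

```bash
python3 -m crank '[[[0,0,0],[0,0,0],-0.5],[[0,0,0],[0,0,0],-0.3],[[0,0,0],[0,0,0],0],[[0,0,0],[0,0,0],0],[[0,0,0],[0,0,0],0],[[0,0,0.01],[0,0,0],0],[[0,0,0.02],[0,0,0],0],[[0,0,0.035],[0,0,0],0],[[0,0,0.035],[0,0,0],0],[[0,0,0],[0,0,0],0]]'; python3 -m crank '[[[-0.02,-0.015,0],[0,0,0],0],[[-0.035,-0.03,0],[0,0,0],0],[[-0.035,-0.03,0],[0,0,0],0],[[-0.035,-0.03,0],[0,0,0],0],[[-0.02,-0.04,0],[0,0,0],0],[[0,-0.04,0],[0,0,0],0],[[0,-0.04,0],[0,0,0],0],[[0,-0.02,0],[0,0,0],0],[[0,0,0],[0,0,0],0],[[0,0,0],[0,0,0],0]]'; python3 - <<'E'
from h import *
im,d=imaging.snapshot("top"); cv2.imwrite("pics/t4.png",im); X=cloud("top",d).reshape(-1,3)
for k,H,x,y in(('110',.11,.5911,-.146),('94',.094,.6026,-.0645),('78',.078,.6125,.0226),('62',.062,.6268,.1117)):
    r=np.hypot(X[:,0]-x,X[:,1]-y); s=X[(r<.03)&(X[:,2]>H+.024-.006)&(X[:,2]<.2)]
    print(k,np.round((s.min(0)+s.max(0))/2-[x,y,0],4),s[:,2].max(),len(s))
E
```

```text
clock: 28.95
tool_pos: [0.594, -0.1461, 0.2094]
orientation: [-179.5, 0.0, -97.9]
force: [1.2, -0.4, 0.5]
opening: 0.044
gripper_force: 0.0
clock: 29.95
tool_pos: [0.4456, -0.3908, 0.2028]
orientation: [180.0, 0.0, -98.1]
force: [0.7, -0.0, 0.2]
opening: 0.0438
gripper_force: 0.0
110 [-0.0008 -0.001   0.1332] 0.13821632019554045 137
94 [-4.000e-04 -1.000e-04  1.179e-01] 0.12285723800684015 111
78 [-0.0009 -0.0004  0.1021] 0.10706216399346163 103
62 [-0.0009 -0.0001  0.0854] 0.09012905468918814 77
```

View pics/t4.png

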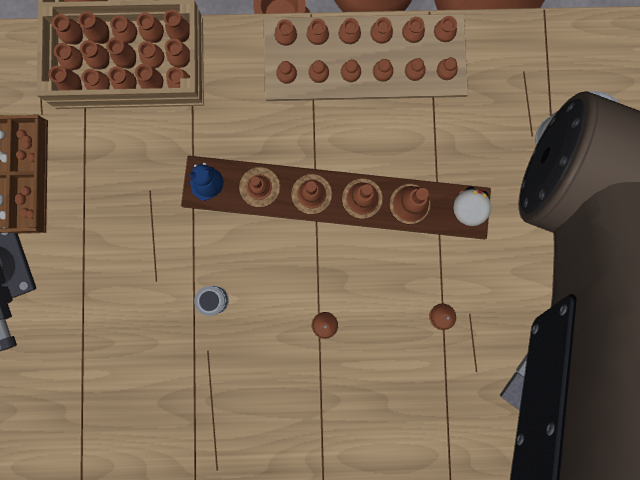

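The picture shows all four bells upright on their corks, at (259,187), (311,194), (362,199) and (410,204), within about 1 mm of centre. The skull (472,206) and cat (206,181) have not moved, and the arm is clear.

```bash
python3 -c "
from plant import close_job
print(close_job())"
```

```text
the job is handed in; nothing more can be done
None
```

The job is handed in: the four bells stand upright, each within about 1.5 mm of its cork's centre by the last camera check, tallest by the skull down to shortest by the cat; the skull and cat look unmoved, and it took about 30 s of the 102 s allowed.

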